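# Reagent bottles back in the rack in order of size

### The arm

A 6-joint arm with a two-finger parallel gripper is mounted at the origin on the work surface. World frame = base frame: x ahead of the robot, y to its left, z up, the work surface at z = 0. Lengths are in m, angles in degrees, forces in N, time in s.
With the tool pointing down it reaches from about 0.25 to 0.775 m from the base axis. Payload 4 kg.
Tool frame: the origin (TCP) lies at the very end of the fingers, on their centre line; the grasp point (between the pads) lies env.tcp_to_grasp behind it (env.tcp_to_grasp is the distance from the TCP to the grasp point, in m); z points along the fingers, y is the line along which they close (so a half turn about z gives the same grasp; the last joint's range is limited). The gripper opens to 94 mm and grips with 3 to 60 N. Pads are 16 mm wide; open, the fingers measure 119 mm over their backs; the gripper's body (75 mm by 177 mm) begins 78 mm behind the grasp point.
Start: joints at [-72.829, 4.996, 78.535, -0, 96.463, -5.907], TCP at [0.216, -0.506, 0.206] pointing down, gripper open.
Joint ranges: [-177.83, 177.83], [-43.37, 116.18], [15.69, 146.23], [-61.86, 241.86], [9.47, 152.12], [-147.06, 147.06]. Speed limits (degrees/s): [159.86, 159.86, 180, 180, 180, 180].

### API

Orientations are given as a 3x3 rotation matrix whose columns are the frame's x, y, z axes.
In Python, from bench import monitor, eyes, env gives the robot as it stands.
- The arm moves only by the tool jog_arm, never from a script. Its argument "steps" is a list of rows, each a list of 6 numbers: the shift along the tool's x, y, z each as a share of 10 cm, from -1 to 1, then the turn, a rotation vector about the tool's x, y, z each as a share of 120 degrees, from -1 to 1. A call has exactly 8 rows; each row is the pose to reach, as a shift and turn from the pose commanded when the call began, along the tool's axes at that moment; what a row does not reach only later rows make up. A row lasts 1/8 s, in which the tool goes at most 62.5 mm and 10.7 degrees, less where a joint would pass 70% of its speed; a pose out of reach is approached as far as the arm can. A call with a number of a shift or a turn outside -1 to 1 is refused whole. A call with a gripper value outside its range is refused whole. "fingers" is the closure, from 0 (fully open) to 1 (shut), set as the call begins (left out, the last holds). The fingers move at their own pace and stop on an object; "squeeze" is the grip in N (left out, the last holds). Time passes only in rows, so rows that repeat a pose let the fingers close, or fill a call up. It gives the time, the measured TCP pose, the force, the opening and the grip force at its end, in the units of the state.
- monitor.observe(): the state, without advancing time (a new reading comes with each control period).
- eyes.read_camera(name): name is "scene" or "top" or "wrist"; returns a dict with "pixels" (480x640x3 uint8, blue, green, red), "fx", "fy", "cx", "cy" (pixels), "position" and "orientation" of the camera in the world; the wrist camera has in their place "T_tool_cam" (4x4, takes a point from camera to tool coordinates, whose origin is the TCP and whose axes are the flange's). Camera axes: x right, y down, z forward; pixel columns grow to the right and rows downward; lengths in m; the calibration is good to about 2 mm. A picture is of the moment at which its call begins: read the wrist's pose just before it. There is no depth.
- env.hand_in(): hands the job in; it is judged then, once.
The state is a dict: "clock": time; "qpos": joint angles; "dq": joint speeds; "joint_efforts": joint torques, N m; "tcp_pos": TCP position; "ee_rot": TCP orientation; "contact_force": force on the tool from outside, world axes, zero at the start; "wrist_torque": the same for the moment, N m; "opening": finger opening in m; "gripper_force": force on a finger pad.
Only numpy, scipy, OpenCV 4.12 (cv2) and the standard library are available. Lean on these libraries where they do the work, as an engineer would, in place of code of your own. Each camera call takes 0.05 s, during which the arm holds its last target. There are 200 camera calls.

### The job

Put the four white reagent bottles away in the blue reagent rack in order of size: the largest bottle in the largest pocket, and so on along the row down to the smallest bottle in the smallest pocket, each standing upright on the floor of its own pocket. Set every bottle down rather than dropping it, do not tip any over, and do not disturb the timer or the marker beside the work.

Things in the scene. Friction and masses are not known exactly. Their poses are not given: they have to be found in the camera images.
- bottle_a_center (a point): The largest of four white round plastic reagent bottles, alike but for size, with a paper band and grey screw cap: 58 mm diameter, 120 mm tall, cap 46 mm diameter, 17 mm high; body straight to 95 mm above its base. The point is its centre, 60 mm above its base; z points up along the bottle. Stands upright on the black mat (250 by 270 mm, 3 mm thick, fixed) at the start. Mass about 280 g, give or take 30 %.
- bottle_b_center (a point): The second largest of four white round plastic reagent bottles, alike but for size, with a paper band and grey screw cap: 49 mm diameter, 100 mm tall, cap 40 mm diameter, 17 mm high; body straight to 76 mm above its base. The point is its centre, 50 mm above its base; z points up along the bottle. Stands upright on the black mat (250 by 270 mm, 3 mm thick, fixed) at the start. Mass about 150 g, give or take 30 %.
- bottle_c_center (a point): The third largest of four white round plastic reagent bottles, alike but for size, with a paper band and grey screw cap: 40 mm diameter, 84 mm tall, cap 33 mm diameter, 17 mm high; body straight to 61 mm above its base. The point is its centre, 42 mm above its base; z points up along the bottle. Stands upright on the black mat (250 by 270 mm, 3 mm thick, fixed) at the start. Mass about 90 g, give or take 30 %.
- bottle_d_center (a point): The smallest of four white round plastic reagent bottles, alike but for size, with a paper band and grey screw cap: 32 mm diameter, 68 mm tall, cap 26 mm diameter, 17 mm high; body straight to 46 mm above its base. The point is its centre, 34 mm above its base; z points up along the bottle. Stands upright on the black mat (250 by 270 mm, 3 mm thick, fixed) at the start. Mass about 50 g, give or take 30 %.
- pocket_a_floor (a point): The largest of the four open square pockets standing in one straight row, largest to smallest, in the fixed blue reagent rack (about 320 by 100 mm, 22 mm high at the pocket rims, standing on the bench): 76 mm by 76 mm inside, 14 mm deep, walls 3 mm. The point is the middle of the pocket's floor, 8 mm above the bench; z up, y along the row towards the smallest pocket, x across the row.
- pocket_b_floor (a point): The second largest of the four open square pockets standing in one straight row, largest to smallest, in the fixed blue reagent rack (about 320 by 100 mm, 22 mm high at the pocket rims, standing on the bench): 67 mm by 67 mm inside, 14 mm deep, walls 3 mm. The point is the middle of the pocket's floor, 8 mm above the bench; z up, y along the row towards the smallest pocket, x across the row.
- pocket_c_floor (a point): The third largest of the four open square pockets standing in one straight row, largest to smallest, in the fixed blue reagent rack (about 320 by 100 mm, 22 mm high at the pocket rims, standing on the bench): 58 mm by 58 mm inside, 14 mm deep, walls 3 mm. The point is the middle of the pocket's floor, 8 mm above the bench; z up, y along the row towards the smallest pocket, x across the row.
- pocket_d_floor (a point): The smallest of the four open square pockets standing in one straight row, largest to smallest, in the fixed blue reagent rack (about 320 by 100 mm, 22 mm high at the pocket rims, standing on the bench): 50 mm by 50 mm inside, 14 mm deep, walls 3 mm. The point is the middle of the pocket's floor, 8 mm above the bench; z up, y along the row towards the smallest pocket, x across the row.
- timer: Bystander, leave alone: small white bench timer, 34 by 72 mm and 58 mm tall, standing to the robot's left of the work. Origin under its middle.
- marker: Bystander, leave alone: felt marker lying to the robot's right of the work, 130 mm long, 17 mm thick. Origin under its middle. (Two fixed sample-tube racks, 95 mm tall, stand at the far edge of the bench, beyond x = 0.8 m.)
Things that resemble listed ones, but are neither listed nor needed, are in the scene too. Leave any orange or red look-alike of the part that bears bottle_d_center alone. What is shaped like the part that bears bottle_b_center but green is not meant.

How it is judged (in metres and radians):
At the end, for the whole second after the job is handed in: Each of the four bottles stands upright (within 0.08 rad) and at rest on the floor of the pocket of its own size rank: its centre within 16 mm horizontally of the middle of the pocket and within 4 mm of half its height above the pocket's floor (horizontal distance between bottle_a_center and pocket_a_floor below 0.016 m and z of bottle_a_center in the frame of pocket_a_floor between 0.056 and 0.064 m and angle between each of bottle_a_center, bottle_b_center, bottle_c_center, bottle_d_center's own z axis and vertical below 0.08 rad and linear speed of each of bottle_a, bottle_b, bottle_c, bottle_d below 0.02 m/s and horizontal distance between bottle_b_center and pocket_b_floor below 0.016 m and z of bottle_b_center in the frame of pocket_b_floor between 0.046 and 0.054 m and horizontal distance between bottle_c_center and pocket_c_floor below 0.016 m and z of bottle_c_center in the frame of pocket_c_floor between 0.038 and 0.046 m and horizontal distance between bottle_d_center and pocket_d_floor below 0.016 m and z of bottle_d_center in the frame of pocket_d_floor between 0.03 and 0.038 m); the robot touches nothing.
It fails at once if a bottle is tipped over (angle between any of bottle_a_center, bottle_b_center, bottle_c_center, bottle_d_center's own z axis and vertical above 0.7 rad).
It fails at once if a bottle is dropped (falls freely, faster than 0.6 m/s) instead of being set down ((linear speed of bottle_a above 0.6 m/s and contact force between bottle_a and anything else below 0.05 N) or (linear speed of bottle_b above 0.6 m/s and contact force between bottle_b and anything else below 0.05 N) or (linear speed of bottle_c above 0.6 m/s and contact force between bottle_c and anything else below 0.05 N) or (linear speed of bottle_d above 0.6 m/s and contact force between bottle_d and anything else below 0.05 N)).
It fails at once if the timer or the marker is moved more than 20 mm (distance of any of timer, marker from where it was at the start of the episode above 0.02 m).
It also fails if it takes over 99 s, if anything falls off the work surface, if the arm or the gripper's body presses on something with over 40 N, if the wrist force passes 120 N, or if a joint passes its speed limit or range.

## Working session

There is one attempt and no reset: what is moved stays moved. The work goes in short steps, Python scripts to look and compute and a tool call to move; the robot and the scene stay as the last step left them, time stands still between calls to the robot, and variables do not carry over. Pictures are saved under pics/ and viewed, at most 14 in all, crops included, and the job is handed in when it is done.

Besides the shell and the picture viewer there is one more tool, called after "Request:" as name(argument=value, ...), one argument or row to a line, values as JSON. jog_arm: Moves the arm, as the interface text tells. Shift numbers are shares of 10 cm and turn numbers shares of 120 degrees, none past 1 either way. Its arguments: {"type":"object","properties":{"steps":{"type":"array"},"fingers":{"type":"number"},"squeeze":{"type":"number"}},"required":["steps"]}

```bash
ls; mkdir -p pics; python3 - <<'E'
from bench import monitor, eyes, env
import cv2
s=monitor.observe();print(s,env.tcp_to_grasp)
for n in("top","scene"):
    c=eyes.read_camera(n);cv2.imwrite(f"pics/{n}0.png",c["pixels"]);print(n,{k:v for k,v in c.items() if k!="pixels"})
E
```

```text
pics
{'clock': 0.0, 'qpos': array([-7.28301282e+01,  5.03985963e+00,  7.86204853e+01,  1.66272823e-03,
        9.64636882e+01, -5.90892196e+00]), 'dq': array([-0.09612818, -0.12291068, -0.03058215,  0.01328176, -0.05663459,
       -0.04433593]), 'joint_efforts': array([ 8.36688178e-04, -3.40182352e+01, -3.02424252e+01,  7.19627109e-02,
        3.31983122e-02, -1.76034919e-04]), 'tcp_pos': array([ 0.21543134, -0.50547892,  0.20433474]), 'ee_rot': array([[ 9.19965454e-01,  3.91998966e-01, -6.11506614e-04],
       [ 3.91999362e-01, -9.19963144e-01,  2.07682194e-03],
       [ 2.51548508e-04, -2.15031465e-03, -9.99997656e-01]]), 'contact_force': array([0.54809228, 0.63070608, 0.28858479]), 'wrist_torque': array([-0.00576907, -0.05774711, -0.01285164]), 'gripper_force': 0.0, 'opening': 0.09420275004666849} 0.0188
top {'fx': 587.0069300170434, 'fy': 587.0069300170434, 'cx': 319.63093108351023, 'cy': 244.0663512096566, 'position': array([0.20733952, 0.01825528, 1.38845441]), 'orientation': array([[-0.09091426, -0.9723113 ,  0.21527965],
       [-0.99585696,  0.08917111, -0.01781646],
       [-0.00187358, -0.21600751, -0.9763899 ]])}
scene {'fx': 480.054705215462, 'fy': 480.054705215462, 'cx': 314.8138844683348, 'cy': 239.258696432684, 'position': array([1.17679512, 0.27932495, 0.77299739]), 'orientation': array([[-0.36929742,  0.63668922, -0.67693888],
       [ 0.92916947,  0.24025033, -0.28093391],
       [-0.0162328 , -0.73273912, -0.68031602]])}
```

View pics/top0.png

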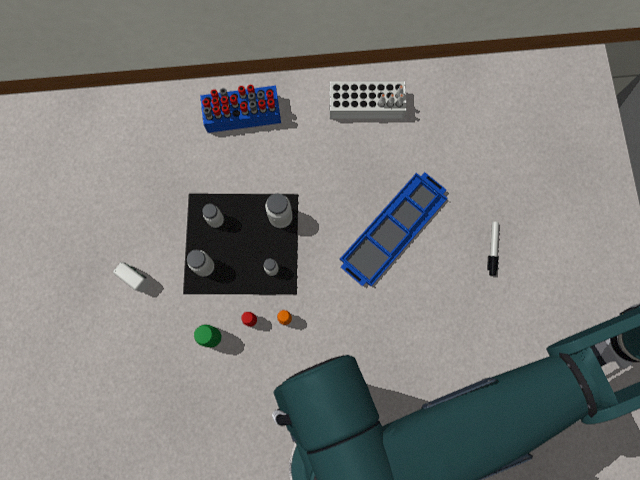

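View pics/scene0.png

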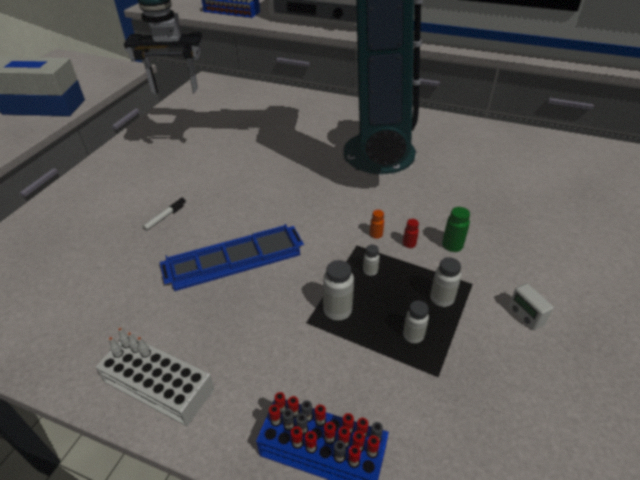

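The view shows four white bottles on the mat in the top picture: a (279,205), b (199,260), c (212,214), d (270,266). The look-alikes are green (207,335), red (249,318) and orange (284,317), none on the mat. The rack pockets run from a (367,260) to d (423,194). The timer is at (130,275) and the marker at (493,248). Next I rectify to world planes as the close check.

```bash
cat > h.py <<'E'
import numpy as np, cv2
from bench import monitor, eyes, env
def ray(c,u,v,z,P=None,R=None):
    P=c["position"] if P is None else P; R=c["orientation"] if R is None else R
    d=R@np.array([(u-c["cx"])/c["fx"],(v-c["cy"])/c["fy"],1.]); return P+d*(z-P[2])/d[2]
def rect(c,z,x,y,half,res,P=None,R=None):
    """top-down picture of plane z centred x,y: up=+x, left=+y, res m/px"""
    P=c["position"] if P is None else P; R=c["orientation"] if R is None else R
    n=int(2*half/res); i=np.arange(n)
    X=x+half-i[:,None]*res+0*i; Y=y+half-i[None]*res+0*i[:,None]
    p=(np.stack([X,Y,0*X+z],-1)-P)@R
    return cv2.remap(c["pixels"],(c["fx"]*p[...,0]/p[...,2]+c["cx"]).astype(np.float32),(c["fy"]*p[...,1]/p[...,2]+c["cy"]).astype(np.float32),cv2.INTER_LINEAR)
def wristcam():
    s=monitor.observe();c=eyes.read_camera("wrist");T=c["T_tool_cam"]
    return s,c,s["tcp_pos"]+s["ee_rot"]@T[:3,3],s["ee_rot"]@T[:3,:3]
E
python3 - <<'E'
from h import *
c=eyes.read_camera("top")
t=[]
for n,u,v,z in(("a",279,201,.123),("b",197,257,.103),("c",211,211,.087),("d",270,264,.071)):
    p=ray(c,u,v,z).round(3);print(n,p);im=rect(c,z,p[0],p[1],.06,.0006)
    cv2.drawMarker(im,(100,100),(0,0,255),0,10,1);t.append(im)
m=np.vstack([np.hstack(t[:2]),np.hstack(t[2:])])
p=ray(c,394,230,.022).round(3);print(p)
im=rect(c,.022,p[0],p[1],.2,.001);
for i in range(0,400,50):
    cv2.putText(im,str(i),(i,10),0,.35,(0,0,255));cv2.putText(im,str(i),(0,i),0,.35,(0,0,255))
cv2.imwrite("pics/r.png",np.hstack([m,im]))
# blue mask min-area rectangle
h=cv2.cvtColor(im,cv2.COLOR_BGR2HSV);mk=cv2.inRange(h,(105,150,60),(130,255,255))
cs=max(cv2.findContours(mk,0,2)[0],key=cv2.contourArea);print(cv2.minAreaRect(cs))
E
```

```text
a [0.593 0.077 0.123]
b [0.486 0.27  0.103]
c [0.595 0.236 0.087]
d [0.462 0.111 0.071]
[ 0.527 -0.187  0.022]
((201.2814178466797, 194.65090942382812), (98.59105682373047, 313.9888916015625), 46.636573791503906)
```

View pics/r.png

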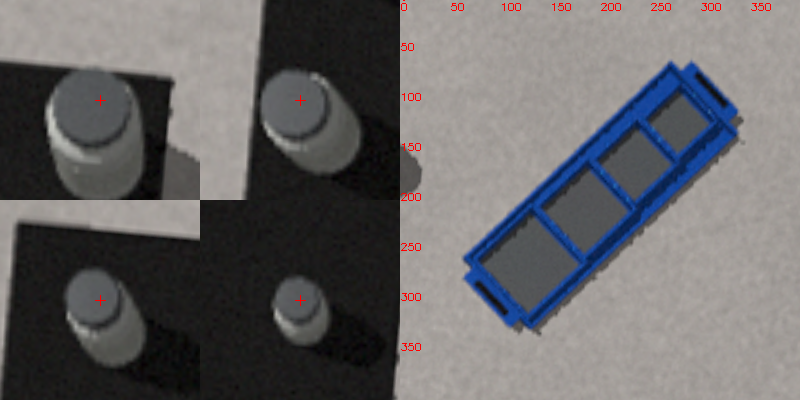

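The rectified caps match the listed diameters (about 46, 40, 33 and 26 mm). The corrected centres are a (0.590,0.082), b (0.484,0.273), c (0.597,0.240) and d (0.461,0.111). Now the pocket patches.

```bash
python3 - <<'E'
from h import *
c=eyes.read_camera("top")
im=rect(c,.022,.527,-.187,.2,.0005)
h=cv2.cvtColor(im,cv2.COLOR_BGR2HSV);mk=cv2.inRange(h,(100,110,40),(135,255,255))
cs,hi=cv2.findContours(mk,cv2.RETR_CCOMP,2)
for k,q in enumerate(cs):
    if hi[0,k,3]>=0 and cv2.contourArea(q)>3000:
        (u,v),wh,an=cv2.minAreaRect(q);print(np.round([.727-v*.0005,.013-u*.0005],4),np.round(np.array(wh)*.5,1),an)
p=[ray(c,u,v,0).round(3) for u,v in((130,282),(493,266))];print(p)
E
```

```text
[ 0.4643 -0.1156] [71.6 72.1] 46.569358825683594
[ 0.5172 -0.1717] [62.9 62.1] 46.909156799316406
[ 0.5641 -0.2212] [54.  52.1] 46.636573791503906
[ 0.6049 -0.2646] [45.9 43.5] 46.63658142089844
[array([0.462, 0.453, 0.   ]), array([ 0.422, -0.417,  0.   ])]
```

Request:
jog_arm(
  steps=[
    [0.12,-0.09,0,0,0,-0.0875],
    [0.25,-0.18,0,0,0,-0.175],
    [0.38,-0.27,0,0,0,-0.2625],
    [0.5,-0.36,0,0,0,-0.35],
    [0.63,-0.45,0,0,0,-0.4375],
    [0.75,-0.54,0,0,0,-0.525],
    [0.88,-0.63,0,0,0,-0.6125],
    [1,-0.7,0,0,0,-0.7],
  ],
  fingers=0,
  squeeze=20,
)

```text
clock: 1.2
tcp_pos: [0.2803, -0.4018, 0.2053]
ee_rot: [[-0.3, 0.954, -0.0], [0.954, 0.3, 0.0], [0.0, -0.0, -1.0]]
contact_force: [-0.3, 0.2, -0.3]
opening: 0.0941
gripper_force: 0.0
```

```bash
cat >> h.py <<'E'
YAW=np.array([.727,.686,0])
def go(x,y,z):
    "remaining shift in tool shares of 10 cm and yaw share"
    s=monitor.observe();R=s["ee_rot"];d=np.array([x,y,z])-s["tcp_pos"]
    a=np.degrees(np.arctan2(*YAW[[1,0]])-np.arctan2(R[1,1],R[0,1]))
    print("t",round(s["clock"],2),"tcp",s["tcp_pos"].round(4),"F",s["contact_force"].round(1),"open",round(s["opening"],4),"q",s["qpos"].round(0))
    print("tilt",R[:,2].round(4),"shift",(R.T@d*10).round(3),"turnz",round(-a/120,4))
E
python3 -c "from h import *; go(.59,.082,.2)"
```

```text
t 1.2 tcp [ 0.2803 -0.4018  0.2053] F [-0.3  0.2 -0.3] open 0.0941 q [-62.  -3.  86.   0.  96. -79.]
tilt [-1.e-04  3.e-04 -1.e+00] shift [3.688 4.403 0.054] turnz -0.2159
```

Request:
jog_arm(
  steps=[
    [0.12,0.12,0,0,0,-0.04],
    [0.25,0.25,0,0,0,-0.08],
    [0.38,0.38,0,0,0,-0.12],
    [0.5,0.5,0,0,0,-0.16],
    [0.63,0.63,0,0,0,-0.2],
    [0.75,0.75,0,0,0,-0.216],
    [0.88,0.88,0,0,0,-0.216],
    [1,1,0,0,0,-0.216],
  ],
)

```text
clock: 2.2
tcp_pos: [0.3467, -0.2766, 0.2054]
ee_rot: [[-0.682, 0.732, -0.0], [0.732, 0.682, 0.0], [0.0, -0.0, -1.0]]
contact_force: [-0.0, -0.1, -0.2]
opening: 0.094
gripper_force: 0.0
```

```bash
python3 -c "from h import *; go(.59,.082,.2)"
```

```text
t 2.2 tcp [ 0.3467 -0.2766  0.2054] F [-0.  -0.1 -0.2] open 0.094 q [-46.  -9.  92.  -0.  97. -89.]
tilt [-1.e-04  0.e+00 -1.e+00] shift [0.965 4.225 0.054] turnz -0.003
```

Request:
jog_arm(
  steps=[
    [0.03,0.12,0,0,0,0],
    [0.06,0.25,0,0,0,0],
    [0.1,0.4,0,0,0,0],
    [0.13,0.55,0,0,0,0],
    [0.16,0.7,0,0,0,0],
    [0.19,0.8,0,0,0,0],
    [0.22,0.9,0,0,0,0],
    [0.25,1,0,0,0,0],
  ],
)

```text
clock: 3.2
tcp_pos: [0.4028, -0.1904, 0.2055]
ee_rot: [[-0.682, 0.732, 0.0], [0.732, 0.682, -0.0], [-0.0, -0.0, -1.0]]
contact_force: [-0.1, 0.6, 0.9]
opening: 0.0939
gripper_force: 0.0
```

Request:
jog_arm(
  steps=[
    [0.03,0.12,0,0,0,0],
    [0.06,0.25,0,0,0,0],
    [0.1,0.4,0,0,0,0],
    [0.13,0.55,0,0,0,0],
    [0.16,0.7,0,0,0,0],
    [0.19,0.8,0,0,0,0],
    [0.22,0.9,0,0,0,0],
    [0.25,1,0,0,0,0],
  ],
)

```text
clock: 4.2
tcp_pos: [0.4588, -0.104, 0.2055]
ee_rot: [[-0.682, 0.732, -0.0], [0.732, 0.682, -0.0], [-0.0, -0.0, -1.0]]
contact_force: [-0.1, 0.4, -0.0]
opening: 0.094
gripper_force: 0.0
```

Request:
jog_arm(
  steps=[
    [0.03,0.12,0,0,0,0],
    [0.06,0.25,0,0,0,0],
    [0.1,0.4,0,0,0,0],
    [0.13,0.55,0,0,0,0],
    [0.16,0.7,0,0,0,0],
    [0.19,0.8,0,0,0,0],
    [0.22,0.9,0,0,0,0],
    [0.25,1,0,0,0,0],
  ],
)

```text
clock: 5.2
tcp_pos: [0.5149, -0.0175, 0.2055]
ee_rot: [[-0.682, 0.731, -0.0], [0.731, 0.682, -0.0], [-0.0, -0.0, -1.0]]
contact_force: [0.5, -1.4, 0.5]
opening: 0.0943
gripper_force: 0.0
```

```bash
python3 - <<'E'
from h import *
go(.59,.082,.2)
s,c,P,R=wristcam(); print(P,R)
cv2.imwrite("pics/w1.png",np.hstack([c["pixels"][::2,::2],rect(c,.123,.590,.082,.06,.0005,P,R)]))
E
```

```text
t 5.2 tcp [ 0.5149 -0.0175  0.2055] F [ 0.5 -1.4  0.5] open 0.0943 q [ -8.   1.  83.  -0.  96. -51.]
tilt [-1.e-04 -2.e-04 -1.e+00] shift [0.216 1.228 0.054] turnz -0.0029
[0.45947509 0.04107121 0.38493899] [[ 7.31856635e-01  6.55374517e-01  1.86735394e-01]
 [ 6.81458631e-01 -7.03841641e-01 -2.00551934e-01]
 [-4.48075413e-06  2.74027710e-01 -9.61721797e-01]]
```

View pics/w1.png

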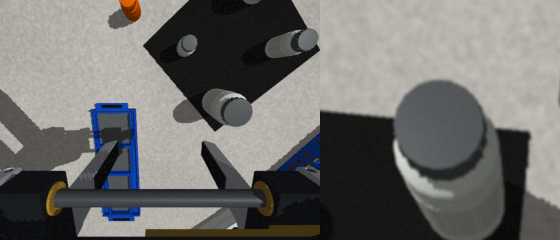

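The wrist view agrees to 3 mm: a's cap is at about (0.588,0.083). I go above it, then down to TCP z 0.054.

Request:
jog_arm(
  steps=[
    [0.05,0.15,0,0,0,0],
    [0.1,0.3,0,0,0,0],
    [0.15,0.45,0,0,0,0],
    [0.2,0.6,0,0,0,0],
    [0.22,0.75,0,0,0,0],
    [0.23,0.9,0,0,0,0],
    [0.24,1,0,0,0,0],
    [0.24,1,0,0,0,0],
  ],
)

```text
clock: 6.25
tcp_pos: [0.5717, 0.0681, 0.2051]
ee_rot: [[-0.682, 0.731, -0.001], [0.731, 0.682, -0.0], [0.0, -0.001, -1.0]]
contact_force: [-0.4, 0.4, 0.6]
opening: 0.0941
gripper_force: 0.0
```

```bash
python3 -c "from h import *; go(.588,.083,.054)"
```

```text
t 6.25 tcp [0.5717 0.0681 0.2051] F [-0.4  0.4  0.6] open 0.0941 q [  1.   8.  75.  -0.  97. -42.]
tilt [-6.e-04 -3.e-04 -1.e+00] shift [-0.003  0.221  1.511] turnz -0.0025
```

Request:
jog_arm(
  steps=[
    [0,0.15,0.1,0,0,0],
    [0,0.22,0.2,0,0,0],
    [0,0.22,0.35,0,0,0],
    [0,0.22,0.5,0,0,0],
    [0,0.22,0.65,0,0,0],
    [0,0.22,0.8,0,0,0],
    [0,0.22,0.9,0,0,0],
    [0,0.22,1,0,0,0],
  ],
)

```text
clock: 7.25
tcp_pos: [0.5876, 0.0827, 0.105]
ee_rot: [[-0.682, 0.731, 0.0], [0.731, 0.682, -0.0], [-0.0, 0.0, -1.0]]
contact_force: [0.5, 0.4, 0.4]
opening: 0.0936
gripper_force: 0.0
```

Request:
jog_arm(
  steps=[
    [0,0,0.1,0,0,0],
    [0,0,0.2,0,0,0],
    [0,0,0.3,0,0,0],
    [0,0,0.4,0,0,0],
    [0,0,0.5,0,0,0],
    [0,0,0.51,0,0,0],
    [0,0,0.51,0,0,0],
    [0,0,0.51,0,0,0],
  ],
)

```text
clock: 8.25
tcp_pos: [0.5879, 0.0828, 0.0551]
ee_rot: [[-0.682, 0.731, 0.001], [0.731, 0.682, -0.0], [-0.001, 0.001, -1.0]]
contact_force: [0.2, 0.4, -0.8]
opening: 0.0941
gripper_force: 0.0
```

```bash
python3 -c "from h import *; go(.588,.083,.054)"
```

```text
t 8.25 tcp [0.5879 0.0828 0.0551] F [ 0.2  0.4 -0.8] open 0.0941 q [  3.  15.  85.  -0.  81. -40.]
tilt [ 0.0012 -0.     -1.    ] shift [0.001 0.002 0.011] turnz -0.0028
```

Request:
jog_arm(
  steps=[
    [0,0,0,0,0,0],
    [0,0,0,0,0,0],
    [0,0,0,0,0,0],
    [0,0,0,0,0,0],
    [0,0,0,0,0,0],
    [0,0,0,0,0,0],
    [0,0,0,0,0,0],
    [0,0,0,0,0,0],
  ],
  fingers=1,
  squeeze=25,
)

```text
clock: 9.25
tcp_pos: [0.5877, 0.0828, 0.0546]
ee_rot: [[-0.682, 0.731, 0.001], [0.731, 0.682, 0.0], [-0.0, 0.0, -1.0]]
contact_force: [1.6, 1.9, 0.4]
opening: 0.0575
gripper_force: 25.0
```

Request:
jog_arm(
  steps=[
    [0,0,-0.05,0,0,0],
    [0,0,-0.12,0,0,0],
    [0,0,-0.2,0,0,0],
    [0,0,-0.3,0,0,0],
    [0,0,-0.4,0,0,0],
    [0,0,-0.5,0,0,0],
    [0,-0.03,-0.57,0,0,0],
    [-0.02,-0.1,-0.6,0,0,0],
  ],
)

```text
clock: 10.25
tcp_pos: [0.5816, 0.0744, 0.1152]
ee_rot: [[-0.682, 0.731, 0.001], [0.731, 0.682, -0.0], [-0.001, 0.0, -1.0]]
contact_force: [-0.2, -0.1, -2.9]
opening: 0.0574
gripper_force: 25.0
```

Request:
jog_arm(
  steps=[
    [-0.03,-0.12,0,0,0,0],
    [-0.06,-0.25,0,0,0,0],
    [-0.1,-0.38,0,0,0,0],
    [-0.14,-0.5,0,0,0,0],
    [-0.18,-0.63,0,0,0,0],
    [-0.22,-0.75,0,0,0,0],
    [-0.26,-0.88,0,0,0,0],
    [-0.3,-1,0,0,0,0],
  ],
)

```text
clock: 11.25
tcp_pos: [0.5284, -0.0164, 0.1145]
ee_rot: [[-0.682, 0.731, 0.0], [0.731, 0.682, -0.0], [-0.0, -0.0, -1.0]]
contact_force: [-0.2, 0.4, -2.0]
opening: 0.0573
gripper_force: 25.0
```

Request:
jog_arm(
  steps=[
    [-0.04,-0.12,0,0,0,0],
    [-0.08,-0.25,0,0,0,0],
    [-0.12,-0.38,0,0,0,0],
    [-0.16,-0.5,0,0,0,0],
    [-0.2,-0.63,0,0,0,0],
    [-0.24,-0.75,0,0,0,0],
    [-0.28,-0.88,0,0,0,0],
    [-0.3,-0.98,0,0,0,0],
  ],
)

```text
clock: 12.25
tcp_pos: [0.4772, -0.1052, 0.1145]
ee_rot: [[-0.682, 0.732, 0.0], [0.732, 0.682, -0.0], [-0.0, -0.0, -1.0]]
contact_force: [-0.4, 0.5, -1.8]
opening: 0.0576
gripper_force: 25.0
```

```bash
python3 - <<'E'
from h import *
go(.466,-.117,.0596)
s,c,P,R=wristcam()
cv2.imwrite("pics/w2.png",np.hstack([c["pixels"],cv2.resize(rect(c,.022,.56,-.2,.1,.00125,P,R),(160,480),None) if 0 else cv2.resize(rect(c,.022,.54,-.19,.16,.002,P,R),(160,480)[::1])]))
E
```

```text
t 12.25 tcp [ 0.4772 -0.1052  0.1145] F [-0.4  0.5 -1.8] open 0.0576 q [-19.  -1.  95.  -0.  86. -62.]
tilt [ 0.e+00 -1.e-04 -1.e+00] shift [-0.01  -0.162  0.549] turnz -0.003
```

View pics/w2.png

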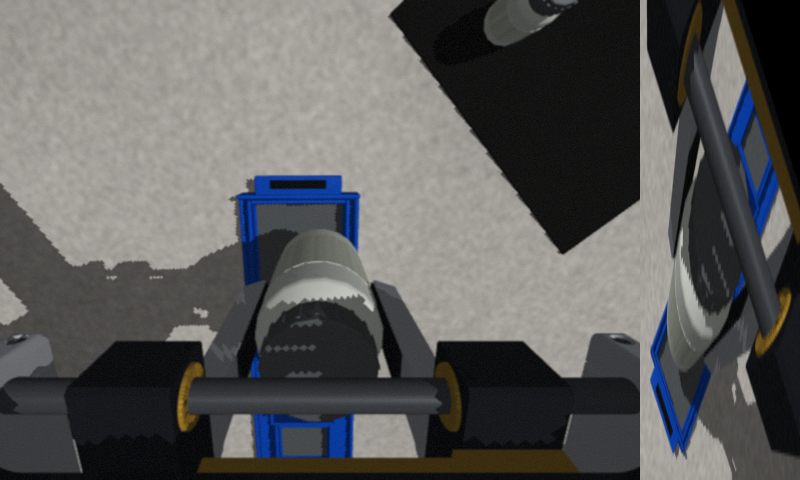

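The wrist view shows bottle a held upright over the rack, with pocket a's end-rim corners at (238,195) and (359,195). I check those against my pocket estimate.

```bash
python3 - <<'E'
from h import *
s,c,P,R=wristcam()
e=[ray(c,u,195,.022,P,R) for u in(238,359)];print(e,np.linalg.norm(e[0]-e[1]))
m=sum(e)/2;print("pocket a est",m+.041*np.array([.686,-.727,0]))
E
```

```text
[array([ 0.3978391 , -0.11675317,  0.022     ]), array([ 0.46809045, -0.05143874,  0.022     ])] 0.09592302657211782
pocket a est [ 0.46109077 -0.11390296  0.022     ]
```

Request:
jog_arm(
  steps=[
    [0,-0.08,0,0,0,0],
    [0,-0.14,0,0,0,0],
    [-0.01,-0.16,0.05,0,0,0],
    [-0.01,-0.16,0.15,0,0,0],
    [-0.01,-0.16,0.25,0,0,0],
    [-0.01,-0.16,0.35,0,0,0],
    [-0.01,-0.16,0.45,0,0,0],
    [-0.01,-0.16,0.5,0,0,0],
  ],
)

```text
clock: 13.35
tcp_pos: [0.4662, -0.1159, 0.0634]
ee_rot: [[-0.682, 0.731, -0.001], [0.731, 0.682, 0.0], [0.001, -0.001, -1.0]]
contact_force: [0.5, -0.5, -3.1]
opening: 0.0576
gripper_force: 25.0
```

Request:
jog_arm(
  steps=[
    [0,0,0.01,0,0,0],
    [0,0,0.02,0,0,0],
    [0,0,0.03,0,0,0],
    [0,0,0.035,0,0,0],
    [0,0,0.04,0,0,0],
    [0,0,0.045,0,0,0],
    [0,0,0.05,0,0,0],
    [0,0,0.05,0,0,0],
  ],
)

```text
clock: 14.35
tcp_pos: [0.4667, -0.1161, 0.0596]
ee_rot: [[-0.682, 0.731, 0.0], [0.731, 0.682, -0.0], [-0.0, 0.0, -1.0]]
contact_force: [-0.2, 0.3, -1.8]
opening: 0.0575
gripper_force: 25.0
```

Request:
jog_arm(
  steps=[
    [0,0,0.005,0,0,0],
    [0,0,0.01,0,0,0],
    [0,0,0.01,0,0,0],
    [0,0,0.01,0,0,0],
    [0,0,0.01,0,0,0],
    [0,0,0.01,0,0,0],
    [0,0,0.01,0,0,0],
    [0,0,0.01,0,0,0],
  ],
)

```text
clock: 15.35
tcp_pos: [0.4668, -0.1162, 0.0595]
ee_rot: [[-0.682, 0.731, 0.001], [0.731, 0.682, -0.0], [-0.001, 0.0, -1.0]]
contact_force: [-1.7, 1.8, 6.1]
opening: 0.0574
gripper_force: 25.0
```

Request:
jog_arm(
  steps=[
    [0,0,0,0,0,0],
    [0,0,0,0,0,0],
    [0,0,0,0,0,0],
    [0,0,0,0,0,0],
    [0,0,-0.05,0,0,0],
    [0,0,-0.1,0,0,0],
    [0,0,-0.2,0,0,0],
    [0,0,-0.3,0,0,0],
  ],
  fingers=0.1,
)

```text
clock: 16.35
tcp_pos: [0.4669, -0.1162, 0.0895]
ee_rot: [[-0.682, 0.731, 0.001], [0.731, 0.682, -0.0], [-0.001, 0.0, -1.0]]
contact_force: [-0.0, 0.2, 0.0]
opening: 0.0847
gripper_force: 0.0
```

Request:
jog_arm(
  steps=[
    [0,0,-0.15,0,0,0],
    [0,0,-0.3,0,0,0],
    [0,0,-0.45,0,0,0],
    [0,0,-0.6,0,0,0],
    [0,0,-0.7,0,0,0],
    [0,0,-0.8,0,0,0],
    [0,0.05,-0.9,0,0,0],
    [0,0.15,-1,0,0,0],
  ],
)

```text
clock: 17.35
tcp_pos: [0.4778, -0.1056, 0.1889]
ee_rot: [[-0.682, 0.732, -0.0], [0.732, 0.682, 0.0], [0.0, -0.0, -1.0]]
contact_force: [0.4, -1.6, -0.6]
opening: 0.085
gripper_force: 0.0
```

```bash
python3 - <<'E'
from h import *
go(.484,.273,.19)
c=eyes.read_camera("scene");cv2.imwrite("pics/s1.png",c["pixels"][150:400,120:520])
E
```

```text
t 17.35 tcp [ 0.4778 -0.1056  0.1889] F [ 0.4 -1.6 -0.6] open 0.085 q [-19.  -3.  88.   0.  94. -62.]
tilt [-2.e-04  2.e-04 -1.e+00] shift [ 2.728  2.626 -0.01 ] turnz -0.0031
```

View pics/s1.png

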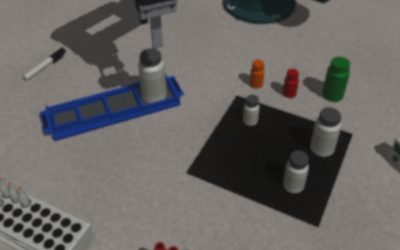

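The scene crop shows bottle a standing upright in the largest pocket, at crop (152,78). On to b.

Request:
jog_arm(
  steps=[
    [0.12,0.12,0,0,0,0],
    [0.25,0.25,0,0,0,0],
    [0.38,0.38,0,0,0,0],
    [0.5,0.5,0,0,0,0],
    [0.63,0.63,0,0,0,0],
    [0.75,0.75,0,0,0,0],
    [0.88,0.86,0,0,0,0],
    [1,0.96,0,0,0,0],
  ],
)

```text
clock: 18.4
tcp_pos: [0.4795, 0.0339, 0.1884]
ee_rot: [[-0.682, 0.731, -0.0], [0.731, 0.682, -0.0], [-0.0, -0.0, -1.0]]
contact_force: [0.3, 0.1, 1.5]
opening: 0.0845
gripper_force: 0.0
```

Request:
jog_arm(
  steps=[
    [0.12,0.12,0,0,0,0],
    [0.25,0.25,0,0,0,0],
    [0.38,0.38,0,0,0,0],
    [0.5,0.5,0,0,0,0],
    [0.63,0.63,0,0,0,0],
    [0.75,0.75,0,0,0,0],
    [0.88,0.86,0,0,0,0],
    [1,0.96,0,0,0,0],
  ],
)

```text
clock: 19.4
tcp_pos: [0.4816, 0.1725, 0.1884]
ee_rot: [[-0.682, 0.731, -0.0], [0.731, 0.682, -0.0], [-0.0, -0.0, -1.0]]
contact_force: [0.0, 0.2, -0.6]
opening: 0.0846
gripper_force: 0.0
```

```bash
python3 - <<'E'
from h import *
go(.484,.273,.19)
s,c,P,R=wristcam()
t=[rect(c,z,x,y,.06,.0006,P,R) for x,y,z in((.484,.273,.103),(.597,.240,.087),(.461,.111,.071))]
for i in t: cv2.drawMarker(i,(100,100),(0,0,255),0,10,1)
cv2.imwrite("pics/w3.png",np.hstack(t))
E
```

```text
t 19.4 tcp [0.4816 0.1725 0.1884] F [ 0.   0.2 -0.6] open 0.0846 q [ 13.   0.  85.  -0.  94. -30.]
tilt [-0.e+00 -1.e-04 -1.e+00] shift [ 0.719  0.704 -0.016] turnz -0.0028
```

View pics/w3.png

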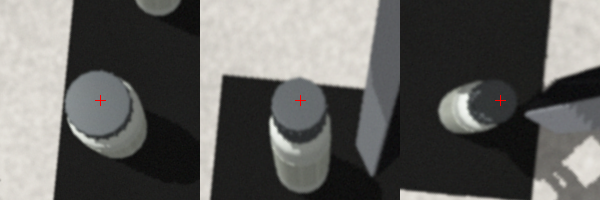

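Wrist rectification puts b at (0.482,0.2735), c at (0.594,0.2405) and d at (0.460,0.114). All are within about 4 mm of the earlier values. Grasping b.

Request:
jog_arm(
  steps=[
    [0.12,0.12,0,0,0,0],
    [0.25,0.25,0,0,0,0],
    [0.38,0.38,0,0,0,0],
    [0.5,0.5,0,0,0,0],
    [0.65,0.62,0,0,0,0],
    [0.74,0.7,0,0,0,0],
    [0.74,0.7,0.2,0,0,0],
    [0.74,0.7,0.4,0,0,0],
  ],
)

```text
clock: 20.45
tcp_pos: [0.4825, 0.2738, 0.1483]
ee_rot: [[-0.682, 0.731, 0.001], [0.731, 0.682, 0.0], [-0.001, 0.001, -1.0]]
contact_force: [-0.1, 0.3, 0.6]
opening: 0.0847
gripper_force: 0.0
```

```bash
python3 -c "from h import *; go(.482,.2735,.042)"
```

```text
t 20.45 tcp [0.4825 0.2738 0.1483] F [-0.1  0.3  0.6] open 0.0847 q [ 24.   7.  83.  -0.  90. -19.]
tilt [ 9.e-04  1.e-04 -1.e+00] shift [ 0.002 -0.007  1.063] turnz -0.0026
```

Request:
jog_arm(
  steps=[
    [0,0,0.15,0,0,0],
    [0,0,0.3,0,0,0],
    [0,0,0.45,0,0,0],
    [0,0,0.6,0,0,0],
    [0,0,0.75,0,0,0],
    [0,0,0.9,0,0,0],
    [0,0,1,0,0,0],
    [0,0,1,0,0,0],
  ],
)

```text
clock: 21.45
tcp_pos: [0.4817, 0.2729, 0.0473]
ee_rot: [[-0.682, 0.731, -0.002], [0.731, 0.682, -0.001], [0.001, -0.002, -1.0]]
contact_force: [-0.2, -0.2, 0.3]
opening: 0.0842
gripper_force: 0.0
```

Request:
jog_arm(
  steps=[
    [0,0,0.05,0,0,0],
    [0,0,0.05,0,0,0],
    [0,0,0.05,0,0,0],
    [0,0,0.05,0,0,0],
    [0,0,0.05,0,0,0],
    [0,0,0.05,0,0,0],
    [0,0,0.05,0,0,0],
    [0,0,0.05,0,0,0],
  ],
  fingers=1,
  squeeze=18,
)

```text
clock: 22.45
tcp_pos: [0.4829, 0.2735, 0.0439]
ee_rot: [[-0.682, 0.731, 0.001], [0.731, 0.682, 0.001], [-0.0, 0.001, -1.0]]
contact_force: [1.9, 1.4, 1.3]
opening: 0.0485
gripper_force: 18.0
```

Request:
jog_arm(
  steps=[
    [0,0,0,0,0,0],
    [0,0,-0.1,0,0,0],
    [0,0,-0.2,0,0,0],
    [0,0,-0.35,0,0,0],
    [0,0,-0.5,0,0,0],
    [0,0,-0.65,0,0,0],
    [0,0,-0.8,0,0,0],
    [0,0,-0.9,0,0,0],
  ],
)

```text
clock: 23.45
tcp_pos: [0.4827, 0.2734, 0.1349]
ee_rot: [[-0.682, 0.731, 0.001], [0.731, 0.682, 0.0], [-0.001, 0.001, -1.0]]
contact_force: [0.7, -0.6, -1.1]
opening: 0.0483
gripper_force: 18.0
```

```bash
python3 -c "from h import *; go(.5185,-.173,.136)"
```

```text
t 23.45 tcp [0.4827 0.2734 0.1349] F [ 0.7 -0.6 -1.1] open 0.0483 q [ 24.   7.  84.  -0.  89. -19.]
tilt [ 1.4e-03  5.0e-04 -1.0e+00] shift [-3.509 -2.783 -0.012] turnz -0.0028
```

Request:
jog_arm(
  steps=[
    [-0.1,-0.06,0,0,0,0],
    [-0.25,-0.15,0,0,0,0],
    [-0.38,-0.22,0,0,0,0],
    [-0.5,-0.3,0,0,0,0],
    [-0.63,-0.38,0,0,0,0],
    [-0.75,-0.45,0,0,0,0],
    [-0.88,-0.52,0,0,0,0],
    [-1,-0.6,0,0,0,0],
  ],
)

```text
clock: 24.45
tcp_pos: [0.507, 0.1582, 0.1335]
ee_rot: [[-0.682, 0.731, 0.0], [0.731, 0.682, -0.0], [-0.0, 0.0, -1.0]]
contact_force: [-0.4, 0.2, -1.1]
opening: 0.0485
gripper_force: 18.0
```

Request:
jog_arm(
  steps=[
    [-0.12,-0.06,0,0,0,0],
    [-0.25,-0.15,0,0,0,0],
    [-0.38,-0.22,0,0,0,0],
    [-0.5,-0.3,0,0,0,0],
    [-0.63,-0.38,0,0,0,0],
    [-0.75,-0.45,0,0,0,0],
    [-0.88,-0.52,0,0,0,0],
    [-1,-0.6,0,0,0,0],
  ],
)

```text
clock: 25.45
tcp_pos: [0.5313, 0.0441, 0.1334]
ee_rot: [[-0.682, 0.731, 0.0], [0.731, 0.682, -0.0], [-0.0, -0.0, -1.0]]
contact_force: [-1.2, -0.7, -1.8]
opening: 0.0483
gripper_force: 18.0
```

Request:
jog_arm(
  steps=[
    [-0.12,-0.06,0,0,0,0],
    [-0.25,-0.15,0,0,0,0],
    [-0.38,-0.22,0,0,0,0],
    [-0.5,-0.3,0,0,0,0],
    [-0.63,-0.38,0,0,0,0],
    [-0.75,-0.45,0,0,0,0],
    [-0.88,-0.52,0,0,0,0],
    [-1,-0.6,0,0,0,0],
  ],
)

```text
clock: 26.45
tcp_pos: [0.5556, -0.0699, 0.1334]
ee_rot: [[-0.682, 0.731, 0.0], [0.731, 0.682, -0.0], [-0.0, 0.0, -1.0]]
contact_force: [1.0, -0.6, -1.1]
opening: 0.0486
gripper_force: 18.0
```

Request:
jog_arm(
  steps=[
    [-0.12,-0.06,0,0,0,0],
    [-0.25,-0.15,0,0,0,0],
    [-0.38,-0.28,0,0,0,0],
    [-0.5,-0.42,0,0,0,0],
    [-0.51,-0.56,0,0,0,0],
    [-0.51,-0.7,0,0,0,0],
    [-0.51,-0.84,0,0,0,0],
    [-0.51,-0.96,0,0,0,0],
  ],
)

```text
clock: 27.45
tcp_pos: [0.519, -0.1721, 0.1336]
ee_rot: [[-0.682, 0.731, 0.0], [0.731, 0.682, -0.0], [-0.0, 0.0, -1.0]]
contact_force: [-1.0, 0.1, -1.9]
opening: 0.0481
gripper_force: 18.0
```

```bash
python3 - <<'E'
from h import *
go(.5185,-.173,.0489)
c=eyes.read_camera("top")
cv2.imwrite("pics/t2.png",np.hstack([rect(c,.128,.466,-.117,.1,.0005),rect(c,.022,.5,-.17,.1,.0005)]))
E
```

```text
t 27.45 tcp [ 0.519  -0.1721  0.1336] F [-1.   0.1 -1.9] open 0.0481 q [-24.   6.  86.  -0.  88. -67.]
tilt [ 2.e-04 -1.e-04 -1.e+00] shift [-0.003 -0.01   0.847] turnz -0.0028
```

View pics/t2.png

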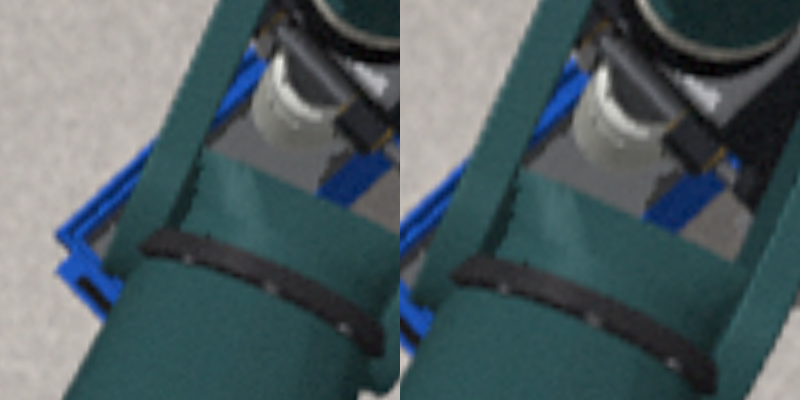

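The arm hides a. b is visible at tile (290,110), in the gripper over its pocket. Lowering.

Request:
jog_arm(
  steps=[
    [0,-0.01,0.1,0,0,0],
    [0,-0.01,0.22,0,0,0],
    [0,-0.01,0.34,0,0,0],
    [0,-0.01,0.46,0,0,0],
    [0,-0.01,0.58,0,0,0],
    [0,-0.01,0.7,0,0,0],
    [0,-0.01,0.77,0,0,0],
    [0,-0.01,0.81,0,0,0],
  ],
)

```text
clock: 28.5
tcp_pos: [0.5191, -0.1724, 0.052]
ee_rot: [[-0.682, 0.731, -0.0], [0.731, 0.682, 0.0], [0.0, -0.0, -1.0]]
contact_force: [0.4, -0.4, -1.7]
opening: 0.0484
gripper_force: 18.0
```

Request:
jog_arm(
  steps=[
    [0,0,0.01,0,0,0],
    [0,0,0.02,0,0,0],
    [0,0,0.03,0,0,0],
    [0,0,0.035,0,0,0],
    [0,0,0.04,0,0,0],
    [0,0,0.04,0,0,0],
    [0,0,0.04,0,0,0],
    [0,0,0.04,0,0,0],
  ],
)

```text
clock: 29.5
tcp_pos: [0.5193, -0.1725, 0.0489]
ee_rot: [[-0.682, 0.731, 0.0], [0.731, 0.682, -0.0], [-0.001, 0.0, -1.0]]
contact_force: [-0.8, -0.1, 1.6]
opening: 0.0482
gripper_force: 18.0
```

Request:
jog_arm(
  steps=[
    [0,0,0.005,0,0,0],
    [0,0,0.005,0,0,0],
    [0,0,0.005,0,0,0],
    [0,0,0.005,0,0,0],
    [0,0,-0.05,0,0,0],
    [0,0,-0.15,0,0,0],
    [0,0,-0.25,0,0,0],
    [0,0,-0.4,0,0,0],
  ],
  fingers=0.2,
)

```text
clock: 30.5
tcp_pos: [0.5191, -0.1724, 0.0894]
ee_rot: [[-0.682, 0.731, -0.0], [0.731, 0.682, -0.0], [-0.0, -0.0, -1.0]]
contact_force: [0.8, 0.7, 0.7]
opening: 0.0752
gripper_force: 0.0
```

Request:
jog_arm(
  steps=[
    [0,0,-0.15,0,0,0],
    [0,0,-0.3,0,0,0],
    [0,0,-0.45,0,0,0],
    [0,0,-0.6,0,0,0],
    [0,0.05,-0.7,0,0,0],
    [0,0.15,-0.8,0,0,0],
    [0.1,0.27,-0.9,0,0,0],
    [0.2,0.4,-1,0,0,0],
  ],
)

```text
clock: 31.5
tcp_pos: [0.5348, -0.1291, 0.1888]
ee_rot: [[-0.682, 0.731, -0.001], [0.731, 0.682, 0.0], [0.001, -0.0, -1.0]]
contact_force: [-0.5, -0.4, -0.3]
opening: 0.0753
gripper_force: 0.0
```

```bash
python3 -c "from h import *; go(.594,.2405,.19)"
```

```text
t 31.5 tcp [ 0.5348 -0.1291  0.1888] F [-0.5 -0.4 -0.3] open 0.0753 q [-19.   5.  80.   0.  95. -62.]
tilt [-6.e-04  4.e-04 -1.e+00] shift [ 2.299  2.954 -0.011] turnz -0.0027
```

Request:
jog_arm(
  steps=[
    [0.09,0.12,0,0,0,0],
    [0.19,0.25,0,0,0,0],
    [0.29,0.38,0,0,0,0],
    [0.38,0.5,0,0,0,0],
    [0.48,0.63,0,0,0,0],
    [0.58,0.75,0,0,0,0],
    [0.68,0.88,0,0,0,0],
    [0.77,0.98,0,0,0,0],
  ],
)

```text
clock: 32.5
tcp_pos: [0.5541, -0.0062, 0.1885]
ee_rot: [[-0.682, 0.731, 0.0], [0.731, 0.682, -0.0], [-0.0, -0.0, -1.0]]
contact_force: [0.2, 0.4, -0.5]
opening: 0.0751
gripper_force: 0.0
```

Request:
jog_arm(
  steps=[
    [0.09,0.12,0,0,0,0],
    [0.19,0.25,0,0,0,0],
    [0.29,0.38,0,0,0,0],
    [0.38,0.5,0,0,0,0],
    [0.48,0.63,0,0,0,0],
    [0.58,0.75,0,0,0,0],
    [0.68,0.88,0,0,0,0],
    [0.77,0.98,0,0,0,0],
  ],
)

```text
clock: 33.5
tcp_pos: [0.5732, 0.1169, 0.1884]
ee_rot: [[-0.682, 0.731, -0.0], [0.731, 0.682, -0.0], [-0.0, -0.0, -1.0]]
contact_force: [0.7, 0.1, 0.1]
opening: 0.0754
gripper_force: 0.0
```

Request:
jog_arm(
  steps=[
    [0.09,0.12,0,0,0,0],
    [0.19,0.25,0,0,0,0],
    [0.29,0.38,0,0,0,0],
    [0.38,0.5,0,0,0,0],
    [0.48,0.63,0,0,0,0],
    [0.58,0.75,0,0,0,0],
    [0.68,0.88,0,0,0,0],
    [0.76,0.98,0,0,0,0],
  ],
)

```text
clock: 34.5
tcp_pos: [0.593, 0.2393, 0.1884]
ee_rot: [[-0.682, 0.731, -0.0], [0.731, 0.682, -0.0], [-0.0, -0.0, -1.0]]
contact_force: [-0.2, -0.7, 0.0]
opening: 0.0753
gripper_force: 0.0
```

```bash
python3 - <<'E'
from h import *
go(.594,.2405,.032)
c=eyes.read_camera("top")
t=[rect(c,z,x,y,.06,.0006) for x,y,z in((.466,-.117,.128),(.5185,-.173,.108),(.461,.111,.071))]
for i in t: cv2.drawMarker(i,(100,100),(0,0,255),0,10,1)
cv2.imwrite("pics/t3.png",np.hstack(t))
E
```

```text
t 34.5 tcp [0.593  0.2393 0.1884] F [-0.2 -0.7  0. ] open 0.0753 q [ 17.  17.  67.  -0.  96. -26.]
tilt [-1.e-04 -1.e-04 -1.e+00] shift [0.002 0.015 1.564] turnz -0.0027
```

View pics/t3.png

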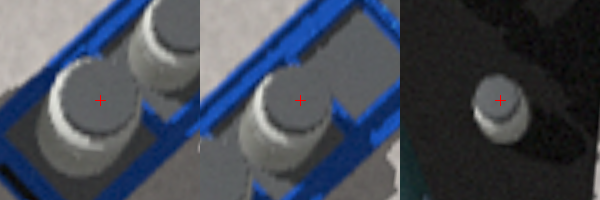

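a and b are upright in their pockets, with the caps within about 3 mm of the estimated pocket middles, and d is undisturbed. Grasping c.

Request:
jog_arm(
  steps=[
    [0,0.01,0.1,0,0,0],
    [0,0.01,0.2,0,0,0],
    [0,0.01,0.35,0,0,0],
    [0,0.01,0.5,0,0,0],
    [0,0.01,0.65,0,0,0],
    [0,0.01,0.8,0,0,0],
    [0,0.01,0.9,0,0,0],
    [0,0.01,1,0,0,0],
  ],
)

```text
clock: 35.55
tcp_pos: [0.5938, 0.2389, 0.0879]
ee_rot: [[-0.682, 0.731, 0.0], [0.731, 0.682, -0.0], [-0.0, 0.0, -1.0]]
contact_force: [0.0, 0.7, 0.1]
opening: 0.075
gripper_force: 0.0
```

Request:
jog_arm(
  steps=[
    [0,0,0.1,0,0,0],
    [0,0,0.2,0,0,0],
    [0,0,0.3,0,0,0],
    [0,0,0.4,0,0,0],
    [0,0,0.5,0,0,0],
    [0,0,0.56,0,0,0],
    [0,0,0.56,0,0,0],
    [0,0,0.56,0,0,0],
  ],
)

```text
clock: 36.55
tcp_pos: [0.594, 0.239, 0.0329]
ee_rot: [[-0.682, 0.731, 0.001], [0.731, 0.682, 0.0], [-0.0, 0.001, -1.0]]
contact_force: [0.3, -0.3, -0.7]
opening: 0.0749
gripper_force: 0.0
```

Request:
jog_arm(
  steps=[
    [0,0,0,0,0,0],
    [0,0,0,0,0,0],
    [0,0,0,0,0,0],
    [0,0,0,0,0,0],
    [0,0,0,0,0,0],
    [0,0,0,0,0,0],
    [0,0,0,0,0,0],
    [0,0,0,0,0,0],
  ],
  fingers=1,
  squeeze=14,
)

```text
clock: 37.55
tcp_pos: [0.594, 0.2391, 0.0327]
ee_rot: [[-0.682, 0.731, 0.001], [0.731, 0.682, 0.0], [-0.0, 0.001, -1.0]]
contact_force: [1.3, 1.2, 1.9]
opening: 0.0395
gripper_force: 14.0
```

Request:
jog_arm(
  steps=[
    [0,0,0,0,0,0],
    [0,0,-0.1,0,0,0],
    [0,0,-0.2,0,0,0],
    [0,0,-0.35,0,0,0],
    [0,0,-0.5,0,0,0],
    [0,0,-0.65,0,0,0],
    [0,0,-0.8,0,0,0],
    [0,0,-0.9,0,0,0],
  ],
)

```text
clock: 38.55
tcp_pos: [0.5941, 0.239, 0.124]
ee_rot: [[-0.682, 0.731, 0.001], [0.731, 0.682, 0.0], [-0.001, 0.001, -1.0]]
contact_force: [0.6, 0.5, -1.6]
opening: 0.0398
gripper_force: 14.0
```

```bash
python3 -c "from h import *; go(.5655,-.2225,.12)"
```

```text
t 38.55 tcp [0.5941 0.239  0.124 ] F [ 0.6  0.5 -1.6] open 0.0398 q [ 17.  18.  73.  -0.  89. -26.]
tilt [ 1.5e-03  4.0e-04 -1.0e+00] shift [-3.181 -3.357  0.038] turnz -0.0028
```

Request:
jog_arm(
  steps=[
    [-0.1,-0.08,0,0,0,0],
    [-0.21,-0.17,0,0,0,0],
    [-0.32,-0.27,0,0,0,0],
    [-0.44,-0.37,0,0,0,0],
    [-0.56,-0.47,0,0,0,0],
    [-0.68,-0.57,0,0,0,0],
    [-0.79,-0.66,0,0,0,0],
    [-0.9,-0.75,0,0,0,0],
  ],
)

```text
clock: 39.55
tcp_pos: [0.6003, 0.121, 0.1225]
ee_rot: [[-0.682, 0.731, 0.0], [0.731, 0.682, -0.0], [-0.0, 0.0, -1.0]]
contact_force: [-0.2, 0.5, -1.8]
opening: 0.0398
gripper_force: 14.0
```

Request:
jog_arm(
  steps=[
    [-0.1,-0.08,0,0,0,0],
    [-0.21,-0.17,0,0,0,0],
    [-0.32,-0.27,0,0,0,0],
    [-0.44,-0.37,0,0,0,0],
    [-0.56,-0.47,0,0,0,0],
    [-0.68,-0.57,0,0,0,0],
    [-0.79,-0.66,0,0,0,0],
    [-0.9,-0.75,0,0,0,0],
  ],
)

```text
clock: 40.55
tcp_pos: [0.6068, 0.004, 0.1225]
ee_rot: [[-0.682, 0.731, 0.0], [0.731, 0.682, -0.0], [-0.0, -0.0, -1.0]]
contact_force: [0.2, 0.4, -1.9]
opening: 0.0395
gripper_force: 14.0
```

Request:
jog_arm(
  steps=[
    [-0.12,-0.1,0,0,0,0],
    [-0.24,-0.2,0,0,0,0],
    [-0.36,-0.32,0,0,0,0],
    [-0.48,-0.44,0,0,0,0],
    [-0.6,-0.56,0,0,0,0],
    [-0.72,-0.68,0,0,0,0],
    [-0.84,-0.79,0,0,0,0],
    [-0.95,-0.9,0,0,0,0],
  ],
)

```text
clock: 41.55
tcp_pos: [0.6057, -0.127, 0.1225]
ee_rot: [[-0.682, 0.731, 0.0], [0.731, 0.682, -0.0], [-0.0, 0.0, -1.0]]
contact_force: [0.0, -0.1, -0.2]
opening: 0.0397
gripper_force: 14.0
```

Request:
jog_arm(
  steps=[
    [-0.12,-0.06,0,0,0,0],
    [-0.24,-0.15,0,0,0,0],
    [-0.36,-0.28,0,0,0,0],
    [-0.43,-0.42,0,0,0,0],
    [-0.43,-0.56,0,0,0,0],
    [-0.43,-0.7,0,0,0,0],
    [-0.43,-0.84,0,0,0,0],
    [-0.43,-0.96,0,0,0,0],
  ],
)

```text
clock: 42.55
tcp_pos: [0.564, -0.2233, 0.1227]
ee_rot: [[-0.682, 0.731, 0.0], [0.731, 0.682, -0.0], [-0.0, 0.0, -1.0]]
contact_force: [-0.2, 0.1, -1.1]
opening: 0.0396
gripper_force: 14.0
```

```bash
python3 -c "from h import *; go(.5655,-.2225,.0377)"
```

```text
t 42.55 tcp [ 0.564  -0.2233  0.1227] F [-0.2  0.1 -1.1] open 0.0396 q [-27.  14.  78.  -0.  88. -70.]
tilt [ 3.e-04 -2.e-04 -1.e+00] shift [-0.004  0.016  0.85 ] turnz -0.0029
```

Request:
jog_arm(
  steps=[
    [0,0.01,0.1,0,0,0],
    [0,0.015,0.22,0,0,0],
    [0,0.015,0.34,0,0,0],
    [0,0.015,0.46,0,0,0],
    [0,0.015,0.58,0,0,0],
    [0,0.015,0.7,0,0,0],
    [0,0.015,0.77,0,0,0],
    [0,0.015,0.81,0,0,0],
  ],
)

```text
clock: 43.55
tcp_pos: [0.5658, -0.2218, 0.0409]
ee_rot: [[-0.682, 0.731, -0.0], [0.731, 0.682, 0.0], [0.0, -0.0, -1.0]]
contact_force: [-0.0, -0.5, 0.4]
opening: 0.0395
gripper_force: 14.0
```

Request:
jog_arm(
  steps=[
    [0,0,0.01,0,0,0],
    [0,0,0.02,0,0,0],
    [0,0,0.03,0,0,0],
    [0,0,0.035,0,0,0],
    [0,0,0.04,0,0,0],
    [0,0,0.04,0,0,0],
    [0,0,0.04,0,0,0],
    [0,0,0.04,0,0,0],
  ],
)

```text
clock: 44.55
tcp_pos: [0.566, -0.2219, 0.0377]
ee_rot: [[-0.682, 0.731, 0.0], [0.731, 0.682, -0.0], [-0.0, 0.0, -1.0]]
contact_force: [-0.8, -0.1, 0.4]
opening: 0.0396
gripper_force: 14.0
```

Request:
jog_arm(
  steps=[
    [0,0,0.005,0,0,0],
    [0,0,0.008,0,0,0],
    [0,0,0.008,0,0,0],
    [0,0,0.008,0,0,0],
    [0,0,0.008,0,0,0],
    [0,0,0.008,0,0,0],
    [0,0,0.008,0,0,0],
    [0,0,0.008,0,0,0],
  ],
)

```text
clock: 45.55
tcp_pos: [0.5661, -0.2219, 0.0377]
ee_rot: [[-0.682, 0.731, 0.001], [0.731, 0.682, -0.001], [-0.001, 0.0, -1.0]]
contact_force: [-2.9, 1.8, 5.1]
opening: 0.0395
gripper_force: 14.0
```

Request:
jog_arm(
  steps=[
    [0,0,0,0,0,0],
    [0,0,0,0,0,0],
    [0,0,0,0,0,0],
    [0,0,0,0,0,0],
    [0,0,-0.05,0,0,0],
    [0,0,-0.15,0,0,0],
    [0,0,-0.25,0,0,0],
    [0,0,-0.4,0,0,0],
  ],
  fingers=0.3,
)

```text
clock: 46.55
tcp_pos: [0.5659, -0.2218, 0.0777]
ee_rot: [[-0.682, 0.731, 0.0], [0.731, 0.682, -0.0], [-0.0, -0.0, -1.0]]
contact_force: [0.2, -0.4, -0.0]
opening: 0.0657
gripper_force: 0.0
```

Request:
jog_arm(
  steps=[
    [0,0,-0.15,0,0,0],
    [0,0,-0.3,0,0,0],
    [0,0,-0.45,0,0,0],
    [0,0,-0.6,0,0,0],
    [0,0.05,-0.7,0,0,0],
    [0,0.15,-0.8,0,0,0],
    [0.1,0.2,-0.9,0,0,0],
    [0.2,0.25,-1,0,0,0],
  ],
)

```text
clock: 47.55
tcp_pos: [0.5703, -0.189, 0.1769]
ee_rot: [[-0.682, 0.731, -0.001], [0.731, 0.682, 0.0], [0.001, -0.0, -1.0]]
contact_force: [0.2, 0.3, 0.0]
opening: 0.0659
gripper_force: 0.0
```

```bash
python3 -c "from h import *; go(.461,.113,.17)"
```

```text
t 47.55 tcp [ 0.5703 -0.189   0.1769] F [0.2 0.3 0. ] open 0.0659 q [-24.  12.  74.   0.  94. -67.]
tilt [-8.e-04  4.e-04 -1.e+00] shift [2.953 1.262 0.072] turnz -0.0026
```

Request:
jog_arm(
  steps=[
    [0.12,0.06,0,0,0,0],
    [0.24,0.14,0,0,0,0],
    [0.37,0.22,0,0,0,0],
    [0.5,0.3,0,0,0,0],
    [0.62,0.38,0,0,0,0],
    [0.74,0.45,0,0,0,0],
    [0.87,0.52,0,0,0,0],
    [0.98,0.6,0,0,0,0],
  ],
)

```text
clock: 48.55
tcp_pos: [0.5474, -0.0766, 0.1768]
ee_rot: [[-0.682, 0.731, 0.0], [0.731, 0.682, -0.0], [-0.0, 0.0, -1.0]]
contact_force: [0.1, 0.1, 1.2]
opening: 0.0661
gripper_force: 0.0
```

Request:
jog_arm(
  steps=[
    [0.12,0.04,0,0,0,0],
    [0.24,0.09,0,0,0,0],
    [0.37,0.14,0,0,0,0],
    [0.5,0.18,0,0,0,0],
    [0.62,0.22,0,0,0,0],
    [0.74,0.26,0,0,0,0],
    [0.87,0.3,0,0,0,0],
    [0.98,0.33,0,0,0,0],
  ],
)

```text
clock: 49.55
tcp_pos: [0.5045, 0.0174, 0.1767]
ee_rot: [[-0.682, 0.731, 0.0], [0.731, 0.682, -0.0], [-0.0, 0.0, -1.0]]
contact_force: [-0.6, -0.3, -0.5]
opening: 0.0662
gripper_force: 0.0
```

Request:
jog_arm(
  steps=[
    [0.12,0.04,0,0,0,0],
    [0.24,0.09,0,0,0,0],
    [0.37,0.14,0,0,0,0],
    [0.5,0.18,0,0,0,0],
    [0.62,0.22,0,0,0,0],
    [0.74,0.26,0,0,0,0],
    [0.87,0.3,0,0,0,0],
    [0.98,0.33,0,0,0,0],
  ],
)

```text
clock: 50.55
tcp_pos: [0.4618, 0.1117, 0.1767]
ee_rot: [[-0.682, 0.731, 0.0], [0.731, 0.682, -0.0], [-0.0, -0.0, -1.0]]
contact_force: [-0.1, 0.5, 0.4]
opening: 0.0656
gripper_force: 0.0
```

```bash
python3 - <<'E'
from h import *
go(.461,.113,.022)
s,c,P,R=wristcam(); t=eyes.read_camera("top")
m=[rect(c,.071,.461,.113,.06,.0006,P,R),rect(t,.092,.5655,-.2225,.06,.0006)]
for i in m: cv2.drawMarker(i,(100,100),(0,0,255),0,10,1)
cv2.imwrite("pics/w4.png",np.hstack(m+[cv2.resize(c["pixels"],(267,200))]))
E
```

```text
t 50.55 tcp [0.4618 0.1117 0.1767] F [-0.1  0.5  0.4] open 0.0656 q [  7.  -4.  91.  -0.  93. -36.]
tilt [ 0.e+00 -1.e-04 -1.e+00] shift [0.015 0.003 1.547] turnz -0.0027
```

View pics/w4.png

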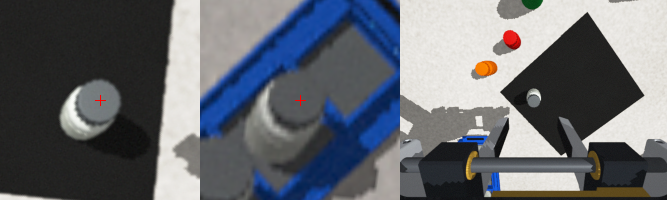

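The wrist view puts d at (0.460,0.114), on the mat, with the orange and red look-alikes clear of the fingers. c stands in its pocket. Grasping d.

Request:
jog_arm(
  steps=[
    [0.02,0,0.1,0,0,0],
    [0.02,0,0.2,0,0,0],
    [0.02,0,0.35,0,0,0],
    [0.02,0,0.5,0,0,0],
    [0.02,0,0.65,0,0,0],
    [0.02,0,0.8,0,0,0],
    [0.02,0,0.9,0,0,0],
    [0.02,0,1,0,0,0],
  ],
)

```text
clock: 51.65
tcp_pos: [0.4609, 0.1123, 0.0761]
ee_rot: [[-0.682, 0.731, 0.0], [0.731, 0.682, -0.0], [-0.0, 0.0, -1.0]]
contact_force: [0.7, 0.2, -0.6]
opening: 0.0658
gripper_force: 0.0
```

Request:
jog_arm(
  steps=[
    [0,0,0.1,0,0,0],
    [0,0,0.2,0,0,0],
    [0,0,0.3,0,0,0],
    [0,0,0.4,0,0,0],
    [0,0,0.5,0,0,0],
    [0,0,0.55,0,0,0],
    [0,0,0.55,0,0,0],
    [0,0,0.55,0,0,0],
  ],
)

```text
clock: 52.65
tcp_pos: [0.4612, 0.1123, 0.022]
ee_rot: [[-0.682, 0.731, 0.001], [0.731, 0.682, -0.0], [-0.001, 0.001, -1.0]]
contact_force: [-0.5, 0.1, 0.0]
opening: 0.0661
gripper_force: 0.0
```

Request:
jog_arm(
  steps=[
    [0,0,0,0,0,0],
    [0,0,0,0,0,0],
    [0,0,0,0,0,0],
    [0,0,0,0,0,0],
    [0,0,0,0,0,0],
    [0,0,0,0,0,0],
    [0,0,0,0,0,0],
    [0,0,0,0,0,0],
  ],
  fingers=1,
  squeeze=10,
)

```text
clock: 53.65
tcp_pos: [0.4609, 0.1123, 0.0217]
ee_rot: [[-0.682, 0.731, 0.0], [0.731, 0.682, 0.0], [-0.0, 0.0, -1.0]]
contact_force: [-0.3, -0.3, 0.1]
opening: 0.0321
gripper_force: 10.0
```

Request:
jog_arm(
  steps=[
    [0,0,0,0,0,0],
    [0,0,-0.1,0,0,0],
    [0,0,-0.2,0,0,0],
    [0,0,-0.35,0,0,0],
    [0,0,-0.5,0,0,0],
    [0,0,-0.65,0,0,0],
    [0,0,-0.8,0,0,0],
    [0,0,-0.9,0,0,0],
  ],
)

```text
clock: 54.65
tcp_pos: [0.4612, 0.1123, 0.113]
ee_rot: [[-0.682, 0.731, 0.001], [0.731, 0.682, 0.0], [-0.001, 0.001, -1.0]]
contact_force: [-0.8, -0.9, -0.6]
opening: 0.0318
gripper_force: 10.0
```

```bash
python3 -c "from h import *; go(.6065,-.266,.112)"
```

```text
t 54.65 tcp [0.4612 0.1123 0.113 ] F [-0.8 -0.9 -0.6] open 0.0318 q [  7.  -3.  97.  -0.  86. -36.]
tilt [ 0.0013  0.     -1.    ] shift [-3.758 -1.518  0.012] turnz -0.0028
```

Request:
jog_arm(
  steps=[
    [-0.1,0,0,0,0,0],
    [-0.22,0,0,0,0,0],
    [-0.35,0,0,0,0,0],
    [-0.48,0,0,0,0,0],
    [-0.61,0,0,0,0,0],
    [-0.74,0,0,0,0,0],
    [-0.87,0,0,0,0,0],
    [-1,0,0,0,0,0],
  ],
)

```text
clock: 55.65
tcp_pos: [0.5296, 0.0385, 0.1117]
ee_rot: [[-0.682, 0.731, 0.0], [0.731, 0.682, -0.0], [-0.0, -0.0, -1.0]]
contact_force: [-0.2, -0.2, -0.2]
opening: 0.0313
gripper_force: 10.0
```

Request:
jog_arm(
  steps=[
    [-0.12,0,0,0,0,0],
    [-0.25,0,0,0,0,0],
    [-0.38,0,0,0,0,0],
    [-0.5,0,0,0,0,0],
    [-0.63,-0.02,0,0,0,0],
    [-0.75,-0.05,0,0,0,0],
    [-0.88,-0.08,0,0,0,0],
    [-1,-0.1,0,0,0,0],
  ],
)

```text
clock: 56.65
tcp_pos: [0.5903, -0.0417, 0.1117]
ee_rot: [[-0.682, 0.732, 0.0], [0.732, 0.682, -0.0], [-0.0, -0.0, -1.0]]
contact_force: [-1.0, 0.5, -0.5]
opening: 0.0317
gripper_force: 10.0
```

Request:
jog_arm(
  steps=[
    [-0.12,-0.06,0,0,0,0],
    [-0.25,-0.12,0,0,0,0],
    [-0.38,-0.18,0,0,0,0],
    [-0.5,-0.25,0,0,0,0],
    [-0.63,-0.31,0,0,0,0],
    [-0.75,-0.37,0,0,0,0],
    [-0.88,-0.44,0,0,0,0],
    [-1,-0.5,0,0,0,0],
  ],
)

```text
clock: 57.65
tcp_pos: [0.6218, -0.149, 0.1117]
ee_rot: [[-0.682, 0.731, -0.0], [0.731, 0.682, -0.0], [-0.0, -0.0, -1.0]]
contact_force: [-0.4, 0.0, -0.9]
opening: 0.0317
gripper_force: 10.0
```

Request:
jog_arm(
  steps=[
    [-0.15,-0.05,0,0,0,0],
    [-0.3,-0.12,0,0,0,0],
    [-0.46,-0.2,0,0,0,0],
    [-0.61,-0.3,0,0,0,0],
    [-0.76,-0.45,0,0,0,0],
    [-0.76,-0.6,0,0,0,0],
    [-0.76,-0.77,0,0,0,0],
    [-0.76,-0.92,0,0,0,0],
  ],
)

```text
clock: 58.65
tcp_pos: [0.6049, -0.2669, 0.1119]
ee_rot: [[-0.682, 0.731, -0.0], [0.731, 0.682, 0.0], [0.0, -0.0, -1.0]]
contact_force: [-0.8, -0.1, -0.9]
opening: 0.0317
gripper_force: 10.0
```

```bash
python3 -c "from h import *; go(.6065,-.266,.0267)"
```

```text
t 58.65 tcp [ 0.6049 -0.2669  0.1119] F [-0.8 -0.1 -0.9] open 0.0317 q [-29.  21.  70.  -0.  89. -72.]
tilt [-1.e-04  0.e+00 -1.e+00] shift [-0.005  0.018  0.852] turnz -0.0029
```

Request:
jog_arm(
  steps=[
    [0,0.01,0.1,0,0,0],
    [0,0.015,0.22,0,0,0],
    [0,0.015,0.34,0,0,0],
    [0,0.015,0.46,0,0,0],
    [0,0.015,0.58,0,0,0],
    [0,0.015,0.7,0,0,0],
    [0,0.015,0.77,0,0,0],
    [0,0.015,0.81,0,0,0],
  ],
)

```text
clock: 59.65
tcp_pos: [0.6071, -0.2653, 0.0301]
ee_rot: [[-0.682, 0.731, -0.0], [0.731, 0.682, 0.0], [0.0, -0.0, -1.0]]
contact_force: [-0.1, 0.9, -0.0]
opening: 0.0317
gripper_force: 10.0
```

Request:
jog_arm(
  steps=[
    [0,0,0.01,0,0,0],
    [0,0,0.02,0,0,0],
    [0,0,0.03,0,0,0],
    [0,0,0.035,0,0,0],
    [0,0,0.04,0,0,0],
    [0,0,0.045,0,0,0],
    [0,0,0.045,0,0,0],
    [0,0,0.045,0,0,0],
  ],
)

```text
clock: 60.65
tcp_pos: [0.6073, -0.2654, 0.0268]
ee_rot: [[-0.682, 0.731, 0.0], [0.731, 0.682, -0.0], [-0.001, 0.0, -1.0]]
contact_force: [-1.1, 1.4, 3.5]
opening: 0.0318
gripper_force: 10.0
```

Request:
jog_arm(
  steps=[
    [0,0,0,0,0,0],
    [0,0,0,0,0,0],
    [0,0,0,0,0,0],
    [0,0,0,0,0,0],
    [0,0,-0.05,0,0,0],
    [0,0,-0.15,0,0,0],
    [0,0,-0.25,0,0,0],
    [0,0,-0.4,0,0,0],
  ],
  fingers=0.35,
)

```text
clock: 61.65
tcp_pos: [0.6071, -0.2654, 0.0671]
ee_rot: [[-0.682, 0.731, 0.0], [0.731, 0.682, -0.0], [-0.0, -0.0, -1.0]]
contact_force: [0.1, -0.2, -0.6]
opening: 0.0609
gripper_force: 0.0
```

Request:
jog_arm(
  steps=[
    [0,0,-0.15,0,0,0],
    [0,0,-0.3,0,0,0],
    [0,0,-0.45,0,0,0],
    [0,0,-0.6,0,0,0],
    [0,0,-0.7,0,0,0],
    [0,0,-0.8,0,0,0],
    [0,0,-0.9,0,0,0],
    [0,0,-1,0,0,0],
  ],
)

```text
clock: 62.65
tcp_pos: [0.6071, -0.2653, 0.1665]
ee_rot: [[-0.682, 0.731, -0.0], [0.731, 0.682, 0.0], [0.0, -0.0, -1.0]]
contact_force: [0.3, -0.5, -0.4]
opening: 0.0612
gripper_force: 0.0
```

Request:
jog_arm(
  steps=[
    [0.1,0.12,-0.1,0,0,0],
    [0.2,0.25,-0.2,0,0,0],
    [0.3,0.38,-0.3,0,0,0],
    [0.4,0.5,-0.3,0,0,0],
    [0.5,0.63,-0.3,0,0,0],
    [0.6,0.75,-0.3,0,0,0],
    [0.7,0.88,-0.3,0,0,0],
    [0.8,1,-0.3,0,0,0],
  ],
)

```text
clock: 63.65
tcp_pos: [0.6258, -0.1375, 0.1959]
ee_rot: [[-0.682, 0.731, -0.0], [0.731, 0.682, 0.0], [0.0, -0.0, -1.0]]
contact_force: [0.7, -0.3, 0.5]
opening: 0.0608
gripper_force: 0.0
```

Request:
jog_arm(
  steps=[
    [0.1,0.12,0,0,0,0],
    [0.2,0.25,0,0,0,0],
    [0.3,0.38,0,0,0,0],
    [0.4,0.5,0,0,0,0],
    [0.5,0.63,0,0,0,0],
    [0.6,0.75,0,0,0,0],
    [0.7,0.88,0,0,0,0],
    [0.8,1,0,0,0,0],
  ],
)

```text
clock: 64.65
tcp_pos: [0.6445, -0.0108, 0.1961]
ee_rot: [[-0.682, 0.731, 0.0], [0.731, 0.682, -0.0], [-0.0, -0.0, -1.0]]
contact_force: [-0.5, -0.9, 0.7]
opening: 0.0611
gripper_force: 0.0
```

```bash
python3 - <<'E'
from h import *
c=eyes.read_camera("top"); s=eyes.read_camera("scene")
m=[rect(c,z,x,y,.06,.0006) for x,y,z in((.466,-.117,.128),(.5185,-.173,.108),(.5655,-.2225,.092),(.6065,-.266,.076))]
for i in m: cv2.drawMarker(i,(100,100),(0,0,255),0,10,1)
cv2.imwrite("pics/f.png",np.hstack([np.vstack([np.hstack(m[:2]),np.hstack(m[2:])]),s["pixels"][80:480,120:520]]))
E
```

```text
(no output)
```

View pics/f.png

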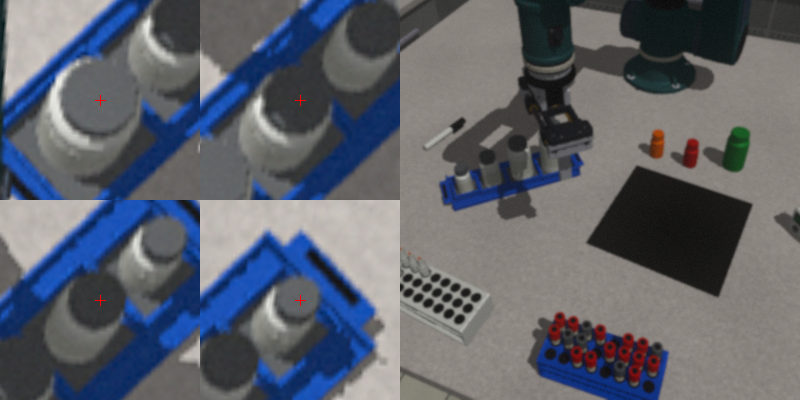

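All four caps sit within about 3 mm of their pocket centres. The bottles are upright and in order of size, and the mat is empty. Handing in.

```bash
python3 -c "from bench import env; print(env.hand_in())"
```

```text
the job is handed in; nothing more can be done
None
```

I put all four bottles upright in their matching pockets, largest to smallest, with caps about 3 mm from the pocket centres in the last picture. I handed the job in at about 65 s and saw no sign of the timer or marker being touched, but the hand-in returned no verdict.

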